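# Load the bean cassettes into the scanner deck and lock them

## Robot

A 6-joint arm with a two-finger parallel gripper is mounted at the origin on the work surface. World frame = base frame: x ahead of the robot, y to its left, z up, the work surface at z = 0. Lengths are in mm, angles in rad, forces in N, time in s.
With the tool pointing down it reaches from about 325 to 875 mm from the base axis. Payload 4.4 kg.
Tool frame: the origin (TCP) lies at the very end of the fingers, on their centre line; the grasp point (between the pads) lies 19 mm behind it (bot.grasp_offset is the z of the grasp point in the tool frame, in mm); z points along the fingers, y is the line along which they close (so a half turn about z gives the same grasp; the last joint's range is limited). The gripper opens to 85 mm and grips with 20 to 120 N. Pads are 22 mm wide; open, the fingers measure 114 mm over their backs; the gripper's body (76 mm by 85 mm) begins 54 mm behind the grasp point. The pads swing forward as they close: fully open they stand 13 mm farther back than shut.
Start: joints at [-1.272, 0.207, 1.542, -0, 1.393, -0.15], TCP at [249.472, -518.065, 231.282] pointing down, gripper open.
Joint ranges: [-2.73, 2.73], [-0.86, 2.22], [0.23, 2.46], [-1.11, 4.25], [0.08, 2.63], [-2.82, 2.82]. Speed limits (rad/s): [2.79, 2.79, 3.14, 3.14, 3.14, 3.14].

## Interface

Orientations are given as a 3x3 rotation matrix whose columns are the frame's x, y, z axes.
In Python, from bench import bot, kinematics, cams, order, read_t, read_joint_positions, read_qvel, read_joint_efforts, read_tcp_pos, read_eef_rot, read_wrist_force, read_wrist_torque, read_finger_gap, read_grip_force gives the robot as it stands. The module is installed in compiled form; this text tells all that it offers. Calls block until the motion is done:
- bot.move_ptp(position, orientation): joint-space move of the TCP to a pose.
- bot.movel(position, rotation=None, rate=150): straight line of the TCP; rotation=None keeps the orientation; rate is the mean speed in mm/s.
- bot.set_joints(angles): joint-space move.
- bot.move_gripper(opening, grip_force=None): finger opening in mm; grip_force is the grip in N (None keeps the last); returns when the fingers have stopped.
- bot.dwell(seconds).
- kinematics.inverse_kinematics(position, orientation): joint angles nearest the present ones, or None.
- cams.get_image(name): name is "scene" or "side" or "wrist"; returns a dict with "color" (400x640x3 uint8, red, green, blue), "camera_matrix" (3x3 intrinsics, pixels), "k1" (the pictures are not rectified: a ray, as slopes to the right and down, at radius r is drawn at 1 + k1 r^2 times it, then the intrinsics apply), "R" (3x3) and "t" (3): a world point X has camera coordinates R X + t. Camera axes: x right, y down, z forward; pixel columns grow to the right and rows downward; lengths in mm; the calibration is good to about 2 mm. A picture is of the moment at which its call begins. There is no depth.
A pose or a line that the arm cannot do raises bot.IKError and nothing moves.
- order.hand_in(): hands the job in; it is judged then, once.
Readings, each from a call of its own:
- read_t(): time.
- read_joint_positions(): joint angles.
- read_qvel(): joint speeds.
- read_joint_efforts(): joint torques, N m.
- read_tcp_pos(): TCP position.
- read_eef_rot(): TCP orientation.
- read_wrist_force(): force on the tool from outside, world axes, zero at the start.
- read_wrist_torque(): the same for the moment, N m.
- read_finger_gap(): finger opening in mm.
- read_grip_force(): force on a finger pad.
Only numpy, scipy, OpenCV 4.12 (cv2) and the standard library are available. Lean on these libraries where they do the work, as an engineer would, in place of code of your own. Each camera call takes 0.05 s, during which the arm holds its last target. There are 200 camera calls.

## Task

Slide the deck's lock fully open, then take every bean cassette off the hanging rack and load each into a bay of its own on the scanner deck (any bay): tongue hooked under the steel lip at a tilt, then swung down until it lies fully home and flat. When all of them are seated, slide the lock fully shut over them and let go; leave the tray, the calculator and the pan where they are.

Things in the scene. Friction and masses are not known exactly. Their poses are not given: they have to be found in the camera images.
- cassette0: bean cassette: flat blue box 100 (own x) x 70 (y) x 14 mm, beans on top, about 0.2 kg; origin at the centre of its underside, z up. A hook tongue 50 mm wide, 6 mm thick, flush with the underside, juts 20 mm from its -x end (tip at x = -70 mm). A 16 mm square neck on top carries a grey grip bar 24 (x) x 60 (y) mm, 44 to 74 mm above the origin: take it from above across 24 mm. None if absent
- cassette1: second cassette, the same in shape as cassette0. At the start every cassette hangs level on a fork of the rack, its grip bar resting on the two prongs, its tongue end (-x) towards the robot. None if absent
- cassette2: third cassette, the same in shape as cassette0. None if absent
- deck: scanner deck, fixed: grey plate 170 (x) x 322 (y) mm, 14 mm thick, with three bays side by side along y, 98 mm apart; origin at the centre of its underside on the table. Its -x side (lips) faces the robot, yaw within 0.15 rad; it may stand left or right
- bay0 (a point): centre of the floor of the -y bay, 14 mm above the table, axes of the deck. A seated cassette has its origin here, tongue to -x, with 2 mm play each way in x, 2.5 mm in y. A 10 mm high wall closes the +x end (inner face x = +52 mm); dividers 10 mm high stand at y = +-37.5 mm
- bay1 (a point): the middle bay, as bay0
- bay2 (a point): the +y bay, as bay0
- lip (a point): middle of the free lower edge of the middle bay's steel lip (all bays alike), 60 mm to -x of the bay centre, 12 mm above the bay floor. The lip is 6 mm thick and covers x = -72 to -60 mm of the bay; a wall closes the space under it at -72 mm. A level cassette cannot go in: with its +x end tilted up 10 to 20 degrees put the tongue under the lip, then swing the +x end down
- lock (a joint): travel of the steel slide lock along the deck's +y, m: 0 fully open (its three 16 mm wide fingers lie over dividers), 0.040 fully shut (fingers over the +x ends of the bays, 4 mm above a seated cassette, reaching in to x = +34 mm of the bay, 9 mm to -y of its middle). It starts nearly shut; friction about 1.5 N, stays where it is left
- lock_grip (a point): middle of the lock's black upright grip, 22 (x) x 18 (y) x 30 mm (z), along the deck's +x side, 15 mm below to 12 mm above this point; axes of the deck. Pinch from above across its 18 mm (y) and draw along y, or push
- rack: hanging rack, fixed: beam along y, 286 mm long, top 120 mm above the table, at x = +70 to +86 mm, on two posts, with three forks 90 mm apart pointing to -x (the robot), yaw within 0.15 rad. Origin on the table below the middle fork's point. To take a cassette off: lift it 9 to 22 mm (its box meets the prongs from below at 24 mm) and draw it 85 mm to -x
- fork0 (a point): middle of one fork of the rack, level with the top of its prongs, 120 mm above the table, where a cassette's neck hangs; axes of the rack. Two prongs 8 mm wide, 6 mm thick, lie 20 mm either side of it in y, running from the beam to x = -24 mm, each ending in an upright stop (x = -24 to -18 mm) 8 mm above the prong
- fork1 (a point): middle of one fork of the rack, level with the top of its prongs, 120 mm above the table, where a cassette's neck hangs; axes of the rack. Two prongs 8 mm wide, 6 mm thick, lie 20 mm either side of it in y, running from the beam to x = -24 mm, each ending in an upright stop (x = -24 to -18 mm) 8 mm above the prong
- fork2 (a point): middle of one fork of the rack, level with the top of its prongs, 120 mm above the table, where a cassette's neck hangs; axes of the rack. Two prongs 8 mm wide, 6 mm thick, lie 20 mm either side of it in y, running from the beam to x = -24 mm, each ending in an upright stop (x = -24 to -18 mm) 8 mm above the prong
- tray: blue open sample tray 95 x 180 mm, 33 mm high; origin under its centre; bystander; leave it alone
- calculator: black calculator 75 x 125 x 16 mm; origin under its centre; bystander; leave it alone
- pan: steel bowl, 110 mm across, 45 mm high; origin under its centre; bystander; leave it alone

How it is judged:
By the outcome, as a careful person would: the job done as asked, in the order asked, and still so for the second after the job is handed in, with the robot touching nothing.
Of cassette0, cassette1, cassette2 only 2 to 3 are there at a start; the rules pass over those that are not, and their reading is None.
At some moment in a run one of cassette0, cassette1, cassette2 may be knocked a few centimetres aside while the robot is not near it.
Once in a run the grip may slacken for a moment while it holds something.
It also fails if it takes over 210 s, if anything falls off the work surface, if the arm or the gripper's body presses on something with over 40 N, if the wrist force passes 120 N, or if a joint passes its speed limit or range.

## Working session

There is one attempt and no reset: what is moved stays moved. The work goes in short steps, each a Python script; the robot and the scene stay as the last script left them, time stands still between calls to the robot, and variables do not carry over. Pictures are saved under pics/ and viewed, at most 14 in all, crops included, and the job is handed in when it is done.

```bash
mkdir -p pics; cat > h.py <<'E'
import numpy as np, cv2
from bench import *
def snap(n,f):
    d=cams.get_image(n); cv2.imwrite('pics/'+f,d['color'][:,:,::-1]); np.savez('pics/'+f[:-4]+'.npz',**d); return d
def ray(d,u,v):
    K=d['camera_matrix']; x=(u-K[0,2])/K[0,0]; y=(v-K[1,2])/K[1,1]
    k=float(d['k1']); rd=np.hypot(x,y); r=rd
    for _ in range(30): r=rd/(1+k*r*r)
    s=r/rd if rd>0 else 1
    R=d['R'];t=d['t']
    return -R.T@t, R.T@np.array([x*s,y*s,1.])
def onz(d,u,v,z):
    o,w=ray(d,u,v); return o+w*(z-o[2])/w[2]
def proj(d,X):
    c=d['R']@np.asarray(X,float)+d['t']; x,y=c[:2]/c[2]; f=1+d['k1']*(x*x+y*y); K=d['camera_matrix']
    return np.array([K[0,0]*x*f+K[0,2],K[1,1]*y*f+K[1,2]])
def tri(obs):
    A=np.zeros((3,3));b=np.zeros(3)
    for d,u,v in obs:
        o,w=ray(d,u,v);w=w/np.linalg.norm(w);P=np.eye(3)-np.outer(w,w);A+=P;b+=P@o
    return np.linalg.solve(A,b)
E
python3 - <<'E'
from h import *
for n in ('scene','side'):
    d=snap(n,n+'0.png'); print(n,-d['R'].T@d['t'],d['k1'],d['camera_matrix'][0])
print(read_t(),read_eef_rot(),bot.grasp_offset)
E
```

```text
scene [1564.73900744   81.13371124  941.09439043] -0.08985244932554703 [386.62281879   0.         327.80923404]
side [ 118.03635882  877.01959008 1149.58880389] 0.022630397266387076 [467.49891071   0.         326.39831741]
0.1 [[ 9.00968075e-01  4.33884933e-01 -6.26572744e-04]
 [ 4.33885271e-01 -9.00965851e-01  2.02644710e-03]
 [ 3.14724219e-04 -2.09762483e-03 -9.99997750e-01]] -18.700000000000003
```

View pics/scene0.png

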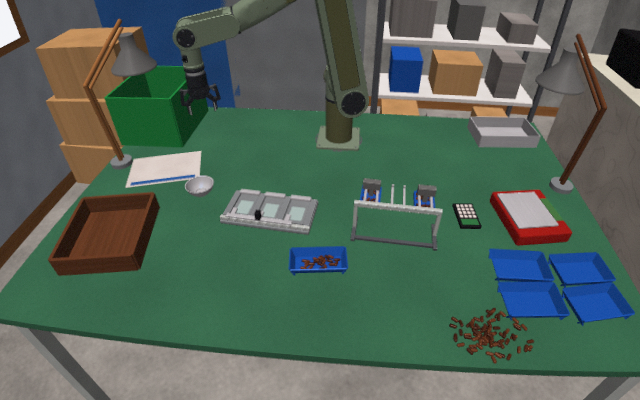

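View pics/side0.png

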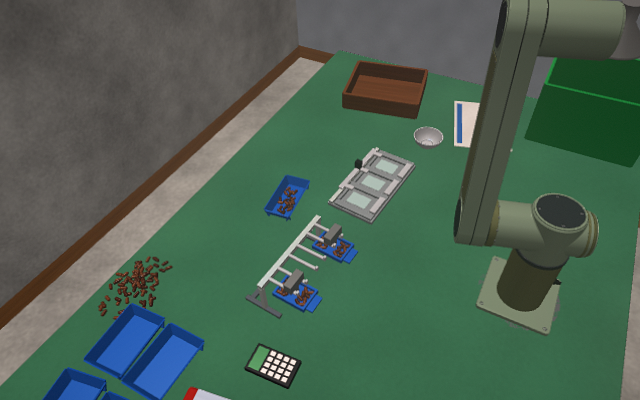

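The scene view shows the deck at about (270,210) with the black lock grip at (257,215). The rack stands at about (397,208) with two cassettes hanging on its outer forks, grey bars at (372,187) and (425,191), and the middle fork empty. The side view shows the same things: lock grip (359,163), grip bars (331,234) and (294,280). I'll take rough positions from these and then look with the wrist camera.

```bash
python3 - <<'E'
from h import *
np.set_printoptions(precision=1,suppress=True)
s=dict(np.load('pics/scene0.npz'));e=dict(np.load('pics/side0.npz'))
print('grip',tri([(s,257,214),(e,359,163)]))
print('barA',tri([(s,372,186),(e,331,235)]),'barB',tri([(s,425,191),(e,293,280)]))
print('beam ends',[onz(s,u,v,120) for u,v in ((355,204),(441,210))],[onz(e,u,v,120) for u,v in ((319,217),(260,288))])
print('deck corners',[onz(s,u,v,14) for u,v in ((221,222),(312,229),(318,200),(236,190))],[onz(e,u,v,14) for u,v in ((329,206),(373,220),(414,163),(376,149))])
# look with wrist
c=onz(s,268,210,14)
R=np.diag([1.,-1,-1])
for name,p in (('wd',(c[0]-80,c[1],330)),):
    try:
        bot.move_ptp(np.array(p),R)
    except Exception as x: print(x)
    d=snap('wrist',name+'.png'); print('cam',-d['R'].T@d['t'],d['R'][2],d['R'][0],d['camera_matrix'][0])
print(read_t(),read_tcp_pos(),read_joint_positions())
E
```

```text
grip [ 607.7 -242.    54.8]
barA [515.1 144.6 131.4] barB [531.5 323.2 134.9]
beam ends [array([602.7,  91.1, 120. ]), array([607.5, 369.8, 120. ])] [array([582.2,  90.4, 120. ]), array([600.9, 374.8, 120. ])]
deck corners [array([ 618.1, -372.7,   14. ]), array([623.4, -50.2,  14. ]), array([468. , -45.9,  14. ]), array([ 436.8, -367.6,   14. ])] [array([623.8, -48.4,  14. ]), array([469.1, -58.2,  14. ]), array([ 449.1, -374.8,   14. ]), array([ 602.6, -384.8,   14. ])]
cam [ 531.5 -221.2  472.7] [-0.3  0.  -1. ] [-0. -1. -0.] [304.1   0.  317.5]
1.5583 [ 459.9 -221.1  329.5] [-0.6  0.   1.6 -0.   1.6  1. ]
```

View pics/wd.png

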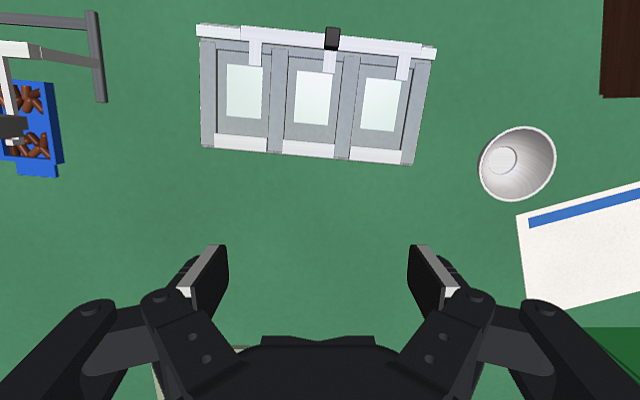

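The wrist view shows the deck from (200,30) to (435,165). Its lips run along the near edge (205,140)-(415,160), the lock grip is at (331,38), and the fingers lie over the bays at (255,50), (329,60) and (403,68). I'll take closer shots of the deck and the rack.

```bash
python3 - <<'E'
from h import *
np.set_printoptions(precision=1,suppress=True)
R=np.diag([1.,-1,-1])
bot.move_ptp(np.array([400,-212,180.]),R); d=snap('wrist','wd2.png'); bot.dwell(.1)
cv2.imwrite('pics/wd2c.png',cv2.resize(d['color'][:260,60:580,::-1],None,fx=1.5,fy=1.5,interpolation=cv2.INTER_CUBIC))
bot.move_ptp(np.array([390,230,290.]),R); d=snap('wrist','wr.png')
cv2.imwrite('pics/wrc.png',cv2.resize(d['color'][:300,60:580,::-1],None,fx=1.5,fy=1.5,interpolation=cv2.INTER_CUBIC))
print(read_t(),read_tcp_pos())
E
```

```text
4.1167 [390.3 229.2 289.6]
```

View pics/wd2c.png

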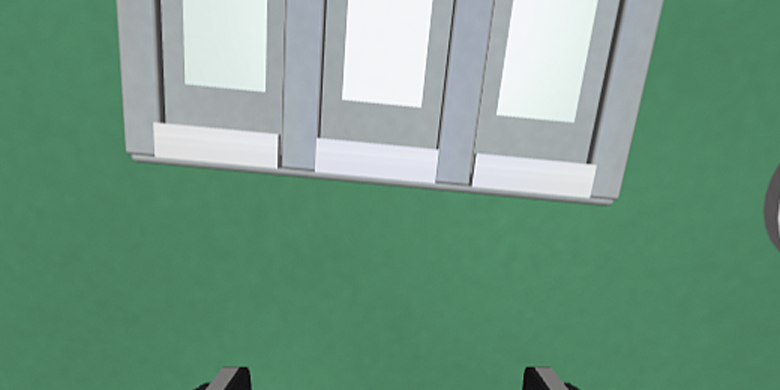

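View pics/wrc.png

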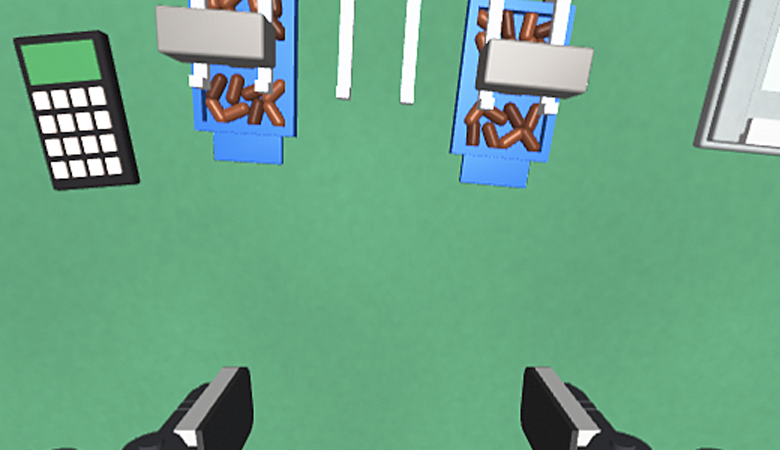

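The deck crop shows the three white lips with far-edge corners (154,123)-(277,133), (316,140)-(438,151) and (476,153)-(596,163). The rack crop shows grip bars at (215,36) and (537,68), tongue tips at (215,161)-(282,164) and (460,182)-(526,187), and the empty middle fork between them. Now I'll compute the poses.

```bash
python3 - <<'E'
from h import *
np.set_printoptions(precision=2,suppress=True)
L=lambda f:dict(np.load('pics/'+f+'.npz'))
d=L('wd2');w=L('wr');s=L('scene0');e=L('side0');wd=L('wd')
P=lambda d,u,v,z:onz(d,60+u/1.5,v/1.5,z)
lips=[P(d,(a+c)/2,(b+f)/2,32) for a,b,c,f in ((154,123,277,133),(316,140,438,151),(476,153,596,163))]
print('lips 2,1,0',np.array(lips)[:,:2]); v=lips[0]-lips[2]; yaw=np.arctan2(-v[0],v[1]); print('yaw',yaw,np.linalg.norm(v))
ex=np.array([np.cos(yaw),np.sin(yaw)]);print('bay1',np.mean(lips,0)[:2]+60*ex)
print('grip',tri([(s,257,214),(e,359,163),(wd,331.5,38)]), tri([(e,359,163),(wd,331.5,38)]))
for n,q in (('B',((215,161),(282,164),(193,131),(296,137))),('A',((460,182),(526,187),(451,153),(547,161)))):
    t=[P(w,*p,82) for p in q[:2]]; b=[P(w,*p,90) for p in q[2:]]
    for k,x in ((t,70),(b,50)):
        v=k[0]-k[1]; y=np.arctan2(-v[0],v[1]); m=(k[0]+k[1])/2; print(n,'width',np.linalg.norm(v),'yaw',y,'tip',m[:2])
    print('center by mean tip->', )
print('prong tips',[P(w,u,v,128)[:2] for u,v in ((198,67),(264,70),(343,90),(407,97),(487,93),(551,98))])
E
```

```text
lips 2,1,0 [[ 489.89 -110.5 ]
 [ 479.55 -208.14]
 [ 472.02 -306.05]]
yaw -0.09108698403431473 196.36732236243395
bay1 [ 540.24 -213.69]
grip [ 609.07 -240.27   56.22] [ 607.84 -239.     59.49]
B width 49.50253906124234 yaw -0.04579916599982535 tip [457.96 330.97]
B width 73.09645801882091 yaw -0.05801288108066235 tip [477.59 329.76]
center by mean tip->
A width 49.91489178942825 yaw -0.07527441122145759 tip [441.67 148.87]
A width 69.88015891795015 yaw -0.08113181990673889 tip [461.47 147.54]
center by mean tip->
prong tips [array([514.56, 343.55]), array([512.77, 303.46]), array([501.38, 255.58]), array([497.29, 216.05]), array([499.49, 166.63]), array([496.57, 126.76])]
```

```bash
cat >> h.py <<'E'
YAW=-0.091; EX=np.array([np.cos(YAW),np.sin(YAW),0]); EY=np.array([-np.sin(YAW),np.cos(YAW),0]); BAY1=np.array([540.2,-213.7,14.])
def Rz(a): c,s=np.cos(a),np.sin(a); return np.array([[c,-s,0],[s,c,0],[0,0,1.]])
DOWN=np.diag([1.,-1,-1])
def slide(sgn,maxd=50,lim=8):
    p0=np.array(read_tcp_pos()); f0=np.array(read_wrist_force())
    for i in range(1,int(maxd/2)+1):
        bot.movel(p0+sgn*EY*2*i,rate=40)
        f=np.array(read_wrist_force())-f0
        if -sgn*(f@EY)>lim: break
    p=np.array(read_tcp_pos()); print('slid',(p-p0)@EY,'force',f,'gap',read_finger_gap()); return p
E
python3 - <<'E'
from h import *
np.set_printoptions(precision=2,suppress=True)
R=Rz(YAW)@DOWN; g=np.array([608,-239.5,0])
bot.move_gripper(50)
bot.move_ptp(g+[0,0,140],R); bot.movel(g+[0,0,70],rate=100)
for z in (62,54,47):
    bot.movel(g+[0,0,z],rate=40); f=np.array(read_wrist_force()); print(z,f)
    if abs(f[2])>5: break
bot.move_gripper(10,25); print(read_finger_gap(),read_grip_force(),read_wrist_force())
p=slide(-1)
bot.move_gripper(40); bot.movel(np.array(read_tcp_pos())+[0,0,110]); print(read_t())
bot.move_ptp(p-100*EX+[0,0,260-p[2]],R); snap('wrist','lock1.png'); print(read_t())
E
```

```text
62 [ 0.62 -0.03 -0.61]
54 [-0.55 -0.49 -0.97]
47 [ 0.01  0.67 -0.6 ]
17.125447773244854 28.126536011695862 [0.12 0.1  0.69]
slid -29.488249750307627 force [0.42 8.54 2.1 ] gap 17.414743394785027
14.0
14.675
```

View pics/lock1.png

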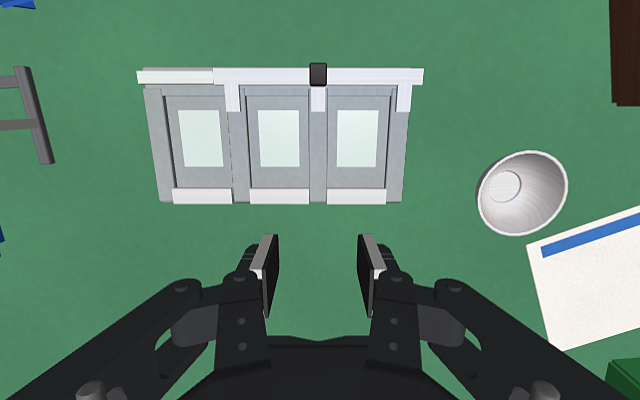

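The lock's three fingers (232,98), (318,98) and (403,98) now lie over the dividers, with the grip at (318,75). I'll check the travel numerically.

```bash
python3 - <<'E'
from h import *
d=dict(np.load('pics/lock1.npz'))
for z in (33,38):
    print(z,[round(float((onz(d,u,102,z)-BAY1)@EY),1) for u in (232.5,318.5,404)])
g=cv2.cvtColor(d['color'],cv2.COLOR_RGB2GRAY).astype(int)
for u,v in ((318,190),(240,196),(160,190),(397,190)): pass
print([round(float((onz(d,u,196,z)-BAY1)@EY),1) for u,z in ((172.5,32),(232.5,32),(249.5,32),(309.5,32),(327,32),(387,32))])
E
```

```text
33 [50.0, -49.9, -149.1]
38 [48.7, -49.9, -147.8]
[135.8, 59.4, 37.8, -38.4, -60.6, -136.8]
```

The lock reads fully open: the fingers are at −49 mm from the bay middles, over the divider centres. Next I'll check IK for both tool directions and pick cassette A.

```bash
cat >> h.py <<'E'
def Ry(a): c,s=np.cos(a),np.sin(a); return np.array([[c,0,s],[0,1,0],[-s,0,c]])
R0={+1:np.array([[0,1,0],[1,0,0],[0,0,-1.]]),-1:np.array([[0,-1,0],[-1,0,0],[0,0,-1.]])}
H=44.  # TCP above cassette origin when gripped
def tcp_for(o,yaw,th,sg,dx=0,dy=0,h=H):
    C=Rz(yaw)@Ry(-th); return np.asarray(o,float)+C@np.array([dx,dy,h]), C@R0[sg]
def bay(i): return BAY1+98*(i-1)*EY+np.array([0,-.4,0])
E
python3 - <<'E'
from h import *
np.set_printoptions(precision=2,suppress=True)
for sg in (1,-1):
    for o,y,th in (((511,143,76),-.085,0),((420,150,91),-.085,0),((528,325,76),-.085,0),((430,333,91),-.085,0),(bay(0),YAW,0),(bay(0)+[0,0,30],YAW,.26),(bay(2),YAW,0),(bay(2)+[0,0,60],YAW,.3)):
        print(sg,kinematics.inverse_kinematics(*tcp_for(np.array(o,float),y,th,sg)))
E
```

```text
1 [ 0.11  0.23  1.76 -0.    1.15  0.19]
1 [ 0.15  0.04  1.94 -0.    1.16  0.23]
1 [ 0.41  0.41  1.53 -0.    1.21  0.5 ]
1 [ 0.5   0.24  1.71 -0.    1.19  0.58]
1 [-0.67  0.48  1.57 -0.    1.09 -0.58]
1 [-0.77  0.3   1.78  0.21  0.87 -0.8 ]
1 [-0.36  0.38  1.71 -0.    1.05 -0.27]
1 [-0.43  0.11  1.95  0.14  0.8  -0.42]
-1 None
-1 None
-1 [ 0.41  0.41  1.53 -0.    1.21 -2.64]
-1 [ 0.5   0.24  1.71 -0.    1.19 -2.56]
-1 [-0.67  0.48  1.57 -0.    1.09  2.56]
-1 [-0.77  0.3   1.78  0.21  0.87  2.34]
-1 None
-1 [-0.43  0.11  1.95  0.14  0.8   2.73]
```

```bash
cat >> h.py <<'E'
def pick(o,yaw,name):
    C=Rz(yaw); ex=C[:,0]; p,R=tcp_for(o,yaw,0,1)
    bot.move_gripper(60)
    bot.move_ptp(p+[0,0,110],R); d=snap('wrist',name+'_pre.png')
    bot.movel(p+[0,0,36],rate=150); bot.movel(p,rate=60); print('down f',read_wrist_force())
    f0=np.array(read_wrist_force()); bot.move_gripper(10,60); print('gap',read_finger_gap(),'grip',read_grip_force(),'f',np.array(read_wrist_force())-f0)
    bot.movel(p+[0,0,15],rate=50); print('lift f',np.array(read_wrist_force())-f0)
    bot.movel(p+[0,0,15]-100*ex,rate=80); print('drawn f',np.array(read_wrist_force())-f0)
    bot.movel(p+[0,0,110]-100*ex,rate=120); print('gap',read_finger_gap(),read_tcp_pos(),read_t())
    return snap('wrist',name+'_held.png')
E
python3 - <<'E'
from h import *
np.set_printoptions(precision=2,suppress=True)
d=pick(np.array([511.4,143.,76]),-.085,'A')
E
```

```text
down f [-0.45 -0.31 -0.32]
gap 23.001848840948064 grip 59.3610280752182 f [ 0.57 -0.16  2.2 ]
lift f [ 0.89  0.69 -2.25]
drawn f [ 1.12 -0.01 -2.44]
gap 23.26102060950847 [411.1  151.36 229.07] 21.1583
```

View pics/A_held.png

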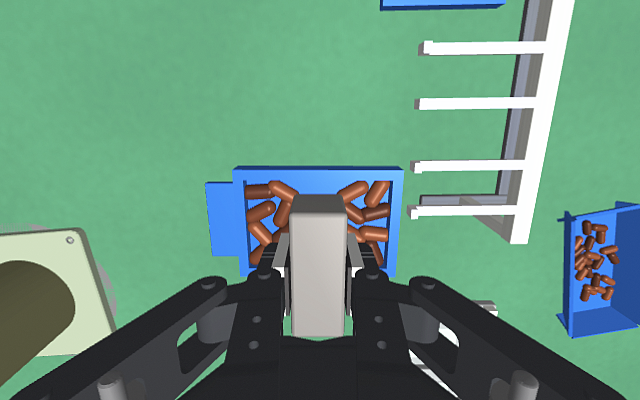

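The cassette is held. Its box spans (233,167)-(403,275), and the tongue tip is at columns 206-208, rows 182-256. I'll compute the in-hand offset from those corners.

```bash
cat > off.py <<'E'
from h import *
def off(f,T,px):  # px: list of (u,v,xc,yc,zc) cassette-frame
    d=dict(np.load('pics/'+f+'.npz')); 
    T,R=T; C=R@R0[1].T
    for u,v,*c in px:
        o,w=ray(d,u,v); o=C.T@(o-T)+[0,0,H]; w=C.T@w; q=o+w*(c[2]-o[2])/w[2]; print(c,'seen',q.round(1),'diff',(q-c).round(1))
E
python3 - <<'E'
from off import *
import numpy as np
np.set_printoptions(precision=2,suppress=True)
d=dict(np.load('pics/A_held.npz')); im=d['color'].astype(int)
m=((im[...,2]>im[...,0]+60)&(im[...,2]>im[...,1]+30)).astype(np.uint8)
for v in (175,190,205,220,240,250,255,258): c=np.nonzero(m[v,180:450])[0]+180; print(v,c.min(),c.max())
for u in (210,225,250,300,330,390): c=np.nonzero(m[150:290,u])[0]+150; print('col',u,c.min(),c.max())
T=np.array(read_tcp_pos());R=np.array(read_eef_rot()); np.savez('A_T.npz',T=T,R=R)
off('A_held',(T,R),[(206,182,-70,25,6),(210,256,-70,-25,6),(233,167,-50,35,14),(403,167,50,35,14)])
E
```

```text
175 232 403
190 206 402
205 207 400
220 209 399
240 211 397
250 212 397
255 213 396
258 239 396
col 210 182 237
col 225 182 255
col 250 166 272
col 300 166 193
col 330 166 193
col 390 166 276
[-70, 25, 6] seen [-68.5  25.8   6. ] diff [1.5 0.8 0. ]
[-70, -25, 6] seen [-71.1 -24.6   6. ] diff [-1.1  0.4  0. ]
[-50, 35, 14] seen [-48.9  36.7  14. ] diff [1.1 1.7 0. ]
[50, 35, 14] seen [49.6 36.6 14. ] diff [-0.4  1.6  0. ]
```

```bash
cat >> h.py <<'E'
def pose_tip(b,xt,zt,th,dx,dy):
    # cassette pose with tongue-tip bottom at bay-frame (xt,0,zt), tilt th; dx,dy: TCP offset in cassette frame
    C=Rz(YAW)@Ry(-th); o=b+Rz(YAW)@np.array([xt,0,zt])+C@np.array([70.,0,0]); return tcp_for(o,YAW,th,1,dx,dy)
def place_pre(i,dx,dy,th=.21,name=''):
    b=bay(i)
    bot.move_ptp(*pose_tip(b,-52,70,th,dx,dy)); print('gap',read_finger_gap(),'t',read_t()); return snap('wrist',name)
def place(i,dx,dy,th=.21):
    b=bay(i); F=lambda:Rz(YAW).T@(np.array(read_wrist_force())-f0)
    f0=np.array(read_wrist_force())
    for z in (30,10,4,1.5):
        p,R=pose_tip(b,-52,z,th,dx,dy); bot.movel(p,R,rate=60); print('z',z,F().round(1))
        if abs(F()).max()>8: print('ABORT');return
    x=-52.
    while x>-75:
        x-=4 if x>-64 else .7
        p,R=pose_tip(b,x,1.5,th,dx,dy); bot.movel(p,R,rate=40); f=F()
        if f[0]>4 or abs(f).max()>12: break
    print('contact x',x,f.round(1))
    if x>-66.5 or x<=-75: print('ABORT');return
    xs=x+.75+.3
    for k in range(1,9):
        a=th*(1-k/8); z=1.5*(1-k/8)+.3
        p,R=pose_tip(b,xs,z,a,dx,dy); bot.movel(p,R,rate=40); f=F()
        if k>4: print('swing',k,f.round(1))
        if abs(f).max()>20: print('ABORT swing');return
    for s in range(1,8):
        if f[2]>6: break
        bot.movel(p-[0,0,.4*s],R,rate=20); f=F()
    print('down',s,f.round(1),'gap',read_finger_gap(),read_tcp_pos())
    return p,R
def release(i,name):
    p=np.array(read_tcp_pos()); R=np.array(read_eef_rot())
    bot.move_gripper(50); bot.movel(p+[0,0,110],rate=100)
E
python3 - <<'E'
from h import *
d=place_pre(0,-.5,-1,name='A_pre0.png')
E
```

```text
gap 23.041617966361315 t 22.9833
```

View pics/A_pre0.png

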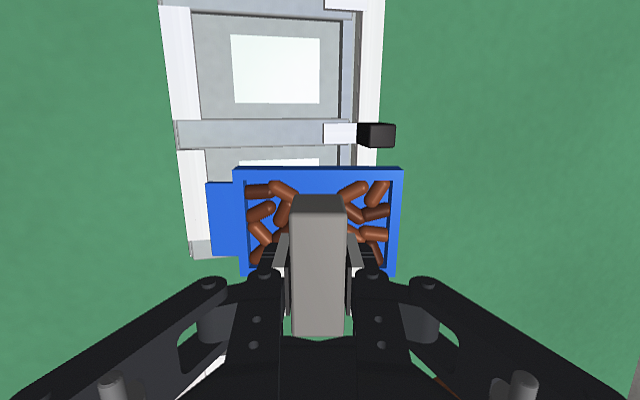

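The cassette has not shifted in the hand: the box is still at (233,167)-(403,275). It is tilted above bay 0, with the lips on the left at about column 190. Inserting.

```bash
python3 - <<'E'
from h import *
np.set_printoptions(precision=2,suppress=True)
place(0,-.5,-1); print(read_t())
E
```

```text
z 30 [ 0.7 -0.8 -0.7]
z 10 [-0.5 -1.   0.5]
z 4 [-0.1 -0.2  0.5]
z 1.5 [ 0.6 -0.3  0.6]
contact x -71.70000000000003 [ 4.5  0.5 -1.6]
swing 5 [ 0.7 -0.6  0.8]
swing 6 [ 0.7 -0.2  2.2]
swing 7 [ 0.4 -0.1  2.3]
swing 8 [ 0.  -1.2  3.7]
down 2 [-0.  -0.5  7.7] gap 22.888464729383657 [ 530.22 -312.91   58.65]
30.5833
```

```bash
python3 - <<'E'
from h import *
np.set_printoptions(precision=2,suppress=True)
release(0,'')
R=Rz(YAW)@DOWN
bot.move_ptp(np.array([400,-260,180.]),R); d=snap('wrist','deck1.png')
bot.move_ptp(np.array([390,280,290.]),DOWN); e=snap('wrist','wr2.png')
cv2.imwrite('pics/c2.png',np.vstack([cv2.resize(d['color'][:200,60:580,::-1],None,fx=1.5,fy=1.5),cv2.resize(e['color'][:200,60:580,::-1],None,fx=1.5,fy=1.5)])); print(read_t())
E
```

```text
35.6333
```

View pics/c2.png

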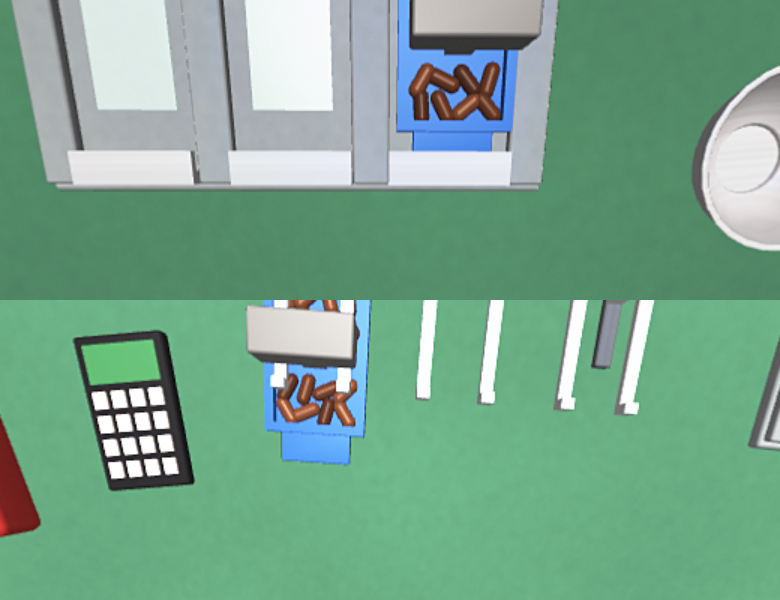

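Top half: the cassette sits in bay 0 with its tongue under the lip at (450,145). Bottom half: cassette B still hangs, tongue tip (282,161)-(350,164) after removing the 300-row offset. Re-measure B and pick it.

```bash
python3 - <<'E'
from off import *
np.set_printoptions(precision=2,suppress=True)
w=dict(np.load('pics/wr2.npz')); P=lambda u,v,z:onz(w,60+u/1.5,v/1.5,z)
t=[P(282,161.5,82),P(350,164.5,82)];b=[P(265,130,90),P(364,137,90)]
y=[np.arctan2(-(k[0]-k[1])[0],(k[0]-k[1])[1]) for k in (t,b)]
yaw=-.075; ex=Rz(yaw)[:,0]; o=((t[0]+t[1])/2+70*ex+(b[0]+b[1])/2+50*ex)/2; o[2]=76
print('yaws',y,'o',o)
if np.hypot(*(o-[527.7,325,76])[:2])<6:
    pick(o,yaw,'B'); np.savez('B_T.npz',T=read_tcp_pos(),R=read_eef_rot())
    d=dict(np.load('pics/B_held.npz')); im=d['color'].astype(int)
    m=((im[...,2]>im[...,0]+60)&(im[...,2]>im[...,1]+30)).astype(np.uint8)
    for v in (175,190,220,250,258): c=np.nonzero(m[v,180:450])[0]+180; print(v,c.min(),c.max())
    for u in (212,225,250,300,330,390): c=np.nonzero(m[150:290,u])[0]+150; print('col',u,c.min(),c.max())
E
```

```text
yaws [np.float64(-0.045081600514992395), np.float64(-0.06961430656050938)] o [527.6  325.91  76.  ]
down f [-0.4   0.4   0.18]
gap 23.048811639232262 grip 59.39606487751007 f [ 0.1  -0.95  1.82]
lift f [ 0.58 -0.02 -2.11]
drawn f [ 0.24 -0.13 -1.15]
gap 23.021467877148346 [427.27 333.03 228.97] 41.9167
175 232 403
190 206 402
220 209 399
250 212 397
258 239 397
col 212 181 250
col 225 181 254
col 250 165 272
col 300 164 191
col 330 164 191
col 390 164 275
```

The in-hand position matches A, about 0.8 mm further in +y. Insert into bay 2.

```bash
python3 - <<'E'
from h import *
np.set_printoptions(precision=2,suppress=True)
d=place_pre(2,-.5,-1.8,name='B_pre.png')
im=d['color'].astype(int); m=((im[...,2]>im[...,0]+60)&(im[...,2]>im[...,1]+30))
for v in (175,190,220,250): c=np.nonzero(m[v,180:450])[0]+180; print(v,c.min(),c.max())
c=np.nonzero(m[150:290,300])[0]+150; print('col',c.min())
if abs(c.min()-164)<3: place(2,-.5,-1.8)
print(read_t())
E
```

```text
gap 23.006193477186375 t 43.7083
175 230 402
190 204 401
220 207 398
250 211 395
col 161
43.7583
```

The cassette shifted a little in the hand, about 3 px; probably the grip slackened. I'll look.

View pics/B_pre.png

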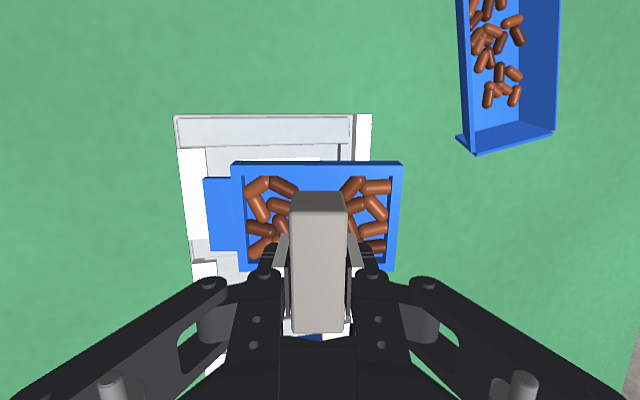

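```bash
python3 - <<'E'
from off import *
np.set_printoptions(precision=2,suppress=True)
z=np.load('B_T.npz')
def ex(f):
    d=dict(np.load('pics/'+f+'.npz')); im=d['color'].astype(int); m=((im[...,2]>im[...,0]+60)&(im[...,2]>im[...,1]+30))
    for u in (218,225,238,245,300,330,385,400): c=np.nonzero(m[150:290,u])[0]+150; print(f,u,c.min(),c.max(),end=' | ')
    for v in (170,240,253,262,268): c=np.nonzero(m[v,180:450])[0]+180; print('r',v,c.min(),c.max(),end=' | ')
    im=d['color'].astype(int)  # bar: low-saturation grey
    g=(im.max(2)-im.min(2)<35)&(im.sum(2)>150)
    for v in (205,240,300): c=np.nonzero(g[v,270:370])[0]+270; print('bar',v,c.min(),c.max(),end=' | ')
    c=np.nonzero(g[180:345,318])[0]+180; print('bar col',c.min(),c.max())
for f in ('A_held','B_held','B_pre'): ex(f)
print('B_held');off('B_held',(z['T'],z['R']),[(206,181,-70,25,6),(213,254,-70,-25,6),(232,165,-50,35,14),(403,164,50,35,14)])
print('B_pre');off('B_pre',(np.array(read_tcp_pos()),np.array(read_eef_rot())),[(204,179,-70,25,6),(212,253,-70,-25,6),(230,162,-50,35,14),(403,161,50,35,14)])
E
```

```text
A_held 218 182 255 | A_held 225 182 255 | A_held 238 166 256 | A_held 245 166 276 | A_held 300 166 193 | A_held 330 166 193 | A_held 385 166 272 | A_held 400 168 215 | r 170 232 403 | r 240 211 397 | r 253 212 396 | r 262 239 396 | r 268 239 395 | bar 205 292 354 | bar 240 279 356 | bar 300 281 350 | bar col 195 341
B_held 218 181 254 | B_held 225 181 254 | B_held 238 165 254 | B_held 245 165 275 | B_held 300 164 191 | B_held 330 164 191 | B_held 385 164 272 | B_held 400 166 219 | r 170 232 403 | r 240 211 398 | r 253 213 397 | r 262 240 396 | r 268 240 396 | bar 205 290 345 | bar 240 279 369 | bar 300 281 350 | bar col 192 341
B_pre 218 177 250 | B_pre 225 177 250 | B_pre 238 161 267 | B_pre 245 161 271 | B_pre 300 161 190 | B_pre 330 161 190 | B_pre 385 161 272 | B_pre 400 164 204 | r 170 230 403 | r 240 209 396 | r 253 237 395 | r 262 238 394 | r 268 239 393 | bar 205 290 345 | bar 240 279 356 | bar 300 281 350 | bar col 191 333
B_held
[-70, 25, 6] seen [-68.4  26.5   6. ] diff [1.6 1.5 0. ]
[-70, -25, 6] seen [-69.  -23.1   6. ] diff [1.  1.9 0. ]
[-50, 35, 14] seen [-49.4  37.9  14. ] diff [0.6 2.9 0. ]
[50, 35, 14] seen [49.5 38.4 14. ] diff [-0.5  3.4  0. ]
B_pre
[-70, 25, 6] seen [-69.5  27.6   6. ] diff [0.5 2.6 0. ]
[-70, -25, 6] seen [-69.6 -22.5   6. ] diff [0.4 2.5 0. ]
[-50, 35, 14] seen [-50.4  39.5  14. ] diff [-0.4  4.5  0. ]
[50, 35, 14] seen [49.1 40.  14. ] diff [-0.9  5.   0. ]
```

The grip did slacken: the box moved about 2 mm to +y in the hand with a slight roll. Its top edge is now at row 161, the tongue at rows 177-250. I'll use dy = −4.2 mm and insert with force checks.

```bash
python3 - <<'E'
from h import *
np.set_printoptions(precision=2,suppress=True)
bot.movel(*pose_tip(bay(2),-52,40,.21,-.5,-4.2)); print(read_finger_gap())
place(2,-.5,-4.2); snap('wrist','B_in.png')
print(read_t())
E
```

```text
23.38738714821399
z 30 [0.6 0.6 0.8]
z 10 [-0.   0.7  0.5]
z 4 [0.4 0.2 0.3]
z 1.5 [-0.1  0.   0.4]
contact x -71.00000000000003 [ 4.4  2.6 -1.4]
swing 5 [2.2 0.1 1.2]
swing 6 [1.6 0.7 1.9]
swing 7 [ 0.2 -0.2  2.9]
swing 8 [-3.5  2.3 10.1]
down 1 [-3.5  2.3 10.1] gap 23.174375406395185 [ 547.97 -120.08   59.51]
50.7083
```

View pics/B_in.png

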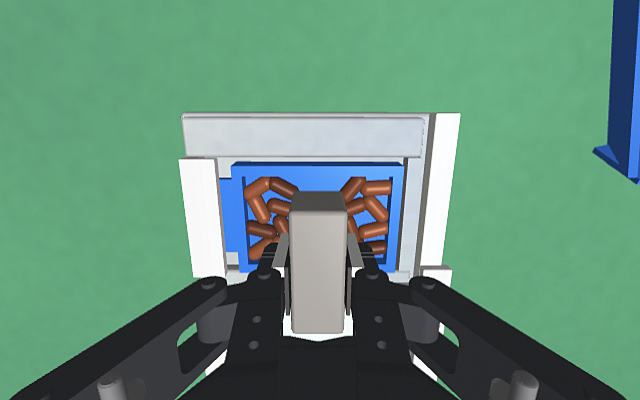

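Cassette B sits between the dividers, box at (232,163)-(403,270), with its tongue under the lip on the left. Release it, then tap both bars down with closed fingers to read their heights.

```bash
python3 - <<'E'
from h import *
np.set_printoptions(precision=2,suppress=True)
release(2,''); print(read_t())
bot.move_gripper(0)
R=Rz(YAW)@R0[1]
for i in (2,0):
  for dx in (0,7):
    b=bay(i)+EX*dx; b[2]=0
    bot.move_ptp(b+[0,0,130],R) if dx==0 else bot.movel(b+[0,0,100],R,rate=100)
    bot.movel(b+[0,0,96],R,rate=100); f0=np.array(read_wrist_force()); z=96
    while z>84:
        z-=.7; bot.movel(b+[0,0,z],R,rate=30); f=(np.array(read_wrist_force())-f0)[2]
        if f>6: break
    print(i,dx,'contact cmd',z,'tcp',read_tcp_pos(),'f',f)
  bot.movel(b+[0,0,150],R,rate=120)
bot.move_ptp(np.array([400,-215,200.]),Rz(YAW)@DOWN); d=snap('wrist','deck2.png'); 
bot.move_gripper(50); s=snap('side','side2.png')
cv2.imwrite('pics/c3.png',np.vstack([cv2.resize(d['color'][:190,60:580,::-1],None,fx=1.5,fy=1.5),cv2.resize(s['color'][120:240,260:460,::-1],None,fx=2.6,fy=2.6)[:, :520].copy() if 0 else cv2.resize(s['color'][130:230,300:520,::-1],(780,300))])); print(read_t())
E
```

```text
52.3417
2 0 contact cmd 86.89999999999996 tcp [ 549.21 -116.53   88.05] f 7.178312658468711
2 7 contact cmd 86.89999999999996 tcp [ 556.21 -117.17   88.08] f 7.362896423898644
0 0 contact cmd 86.89999999999996 tcp [ 531.4  -311.75   88.09] f 6.7462303220781905
0 7 contact cmd 86.89999999999996 tcp [ 538.35 -312.39   88.09] f 7.645415063510663
72.4167
```

View pics/c3.png

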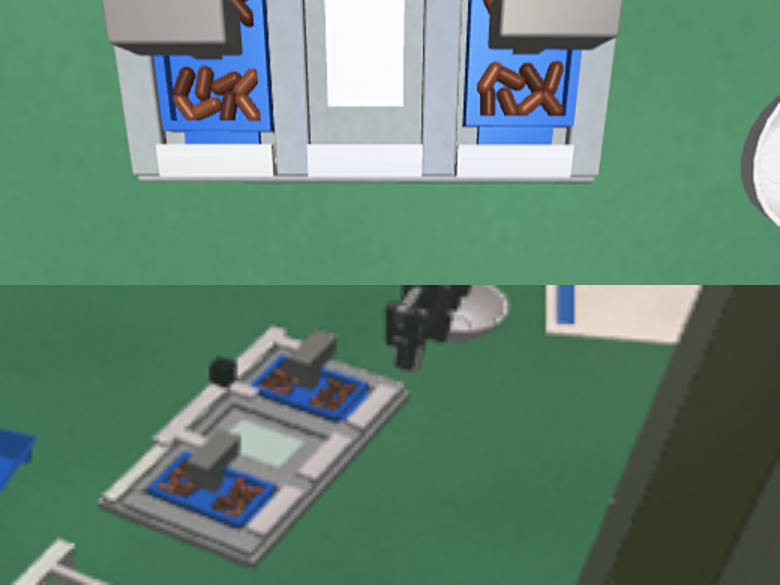

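Both bar tops read 88.05 mm, which is the fully home height, and both views show the cassettes lying flat with tongues under the lips. Now shut the lock.

```bash
python3 - <<'E'
from h import *
np.set_printoptions(precision=2,suppress=True)
R=Rz(YAW)@DOWN; g=np.array([608,-239.5,0])-29.5*EY
bot.move_ptp(g+[0,0,140],R); bot.movel(g+[0,0,70],rate=100); bot.movel(g+[0,0,47],rate=40); print(read_wrist_force())
bot.move_gripper(10,25); print(read_finger_gap(),read_tcp_pos())
p=slide(1); bot.dwell(.2)
bot.move_gripper(40); bot.movel(np.array(read_tcp_pos())+[0,0,110])
bot.move_ptp(p-120*EX+[0,0,270-p[2]],R); d=snap('wrist','lock2.png'); print(read_t(),p)
cv2.imwrite('pics/lock2c.png',cv2.resize(d['color'][:250,60:580,::-1],None,fx=1.5,fy=1.5))
E
```

```text
[ 1.28 -1.21  0.16]
17.532686202079343 [ 605.6  -268.72   47.49]
slid 40.06450827717782 force [ -0.35 -12.36  -4.2 ] gap 17.284012201293756
82.9417 [ 609.33 -228.83   47.53]
```

View pics/lock2c.png

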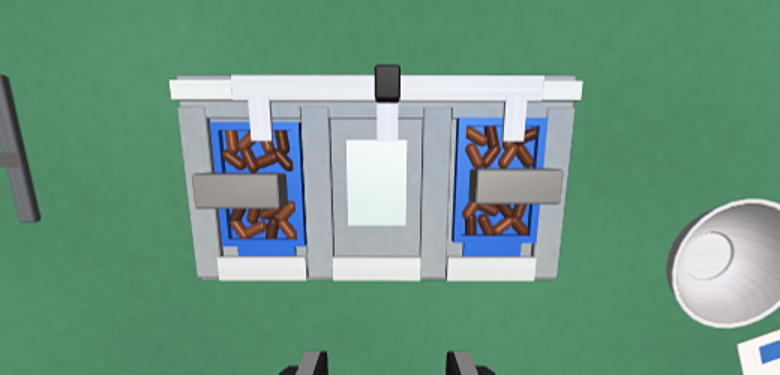

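The lock fingers at (260,118), (387,120) and (515,118) lie over the bay ends, and both cassettes are flat. I'll check the travel number, then hand in.

```bash
python3 - <<'E'
from h import *
d=dict(np.load('pics/lock2.npz'))
y=[round(float((onz(d,60+u/1.5,80,35)-BAY1)@EY),1) for u in (260,387.5,514.5)]; print(y)
if abs(y[1]+9.5)<2.5: print(order.hand_in())
E
```

```text
[89.4, -9.5, -108.0]
the job is handed in; nothing more can be done
None
```

I opened the lock fully, seated both cassettes that were on the rack fully home and flat in bays 0 and 2, then slid the lock fully shut (40 mm), let go and handed in the job at about 83 s; the verdict was not returned.

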